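# Set up the fold-up cap-sealer stand and hold it upright

### The arm

A 7-joint arm with a two-finger parallel gripper is mounted at the origin on the work surface. World frame = base frame: x ahead of the robot, y to its left, z up, the work surface at z = 0. Lengths are in m, angles in rad, forces in N, time in s.
With the tool pointing down it reaches from about 0.425 to 0.875 m from the base axis. Payload 4.7 kg.
Tool frame: the origin (TCP) lies where the fingers leave the gripper's body, on its centre line; the fingertips stand 70 mm ahead of it and the grasp point (between the pads) lies 51 mm ahead of it (ctrl.tip_reach is the distance from the TCP to the fingertips, in m); z points along the fingers, y is the line along which they close (so a half turn about z gives the same grasp; the last joint's range is limited). The gripper opens to 87 mm and grips with 3 to 60 N. Pads are 19 mm wide; open, the fingers measure 117 mm over their backs; the gripper's body (75 mm by 190 mm) begins 51 mm behind the grasp point.
Start: joints at [-1.177, 0.321, -0.07, 1.45, 0.023, 1.371, -0.057], TCP at [0.241, 0.604, 0.292] pointing down, gripper open.
Joint ranges: [-2.86, 2.86], [-0.3, 2.09], [-1.38, 1.24], [0.06, 2.45], [-1.56, 4.7], [0.09, 2.05], [-2.69, 2.69]. Speed limits (rad/s): [2.57, 2.57, 3.14, 3.14, 3.14, 3.14, 3.14].

### API

Orientations are given as a unit quaternion [w, x, y, z].
In Python, from rig import ctrl gives the robot as it stands.
- The arm moves only by the tool play_rows, never from a script. Its argument "increments" is a list of rows, each a list of 2 entries, a list of its own where there are three numbers: the shift along the tool's x, y, z in mm, then the turn, a rotation vector about the tool's x, y, z in rad. In form: [[[dx, dy, dz], [ax, ay, az]], ...]. A call has exactly 5 rows; each row is the pose to reach, as a shift and turn from the pose commanded when the call began, along the tool's axes at that moment; what a row does not reach only later rows make up. A row lasts 1/10 s, in which the tool goes at most 50 mm and 8.59 degrees, less where a joint would pass 70% of its speed; a pose out of reach is approached as far as the arm can. A call with a gripper value outside its range is refused whole. "fingers" is the closure, from 0 (fully open) to 1 (shut), set as the call begins (left out, the last holds). The fingers move at their own pace and stop on an object; "squeeze" is the grip in N (left out, the last holds). Time passes only in rows, so rows that repeat a pose let the fingers close, or fill a call up. It gives the time, the measured TCP pose, the force, the opening and the grip force at its end, in the units of the state.
- ctrl.get_obs(): the state, without advancing time (a new reading comes with each control period).
- ctrl.camera(name): name is "scene" or "top"; returns (picture, depth): 420x560x3 uint8, red, green, blue; 420x560 float32, m along the optical axis (not along the pixel's ray), 0 where there is no reading.
- ctrl.camera_model(name): a dict with "camera_matrix" (3x3 intrinsics, pixels), "pose" (4x4, takes a point from camera to world coordinates). Camera axes: x right, y down, z forward; pixel columns grow to the right and rows downward; lengths in m; the calibration is good to about 2 mm. A picture is of the moment at which its call begins. camera_model takes no time and is no camera call.
- ctrl.sign_off(): hands the job in; it is judged then, once.
The state is a dict: "clock": time; "joints": joint angles; "joint_velocities": joint speeds; "joint_torque": joint torques, N m; "ee_pos": TCP position; "tcp_rot": TCP orientation; "ft_force": force on the tool from outside, world axes, zero at the start; "ft_torque": the same for the moment, N m; "gripper_width": opening from 0.0 (shut) to 1.0 (fully open); "gripper_force": force on a finger pad.
Only numpy, scipy, OpenCV 4.12 (cv2) and the standard library are available. Lean on these libraries where they do the work, as an engineer would, in place of code of your own. Each camera call takes 0.05 s, during which the arm holds its last target. There are 200 camera calls.

### The job

Get the fold-up sealer stand ready for a colleague to fit: flip its kickstand over its centre until it is fully down, then grip the frame by its top bar, bring the frame upright and keep holding it there, so that it neither leans back nor tips forward on its kickstand. Do not let the frame drop forward without the kickstand down, leave the bottles, the tub and the loose cap where they are, and finish while still gripping the bar with the frame upright.

Things in the scene. Friction and masses are not known exactly. Their poses are not given: they have to be found in the camera images.
- stand: Grey base plate of the fold-up stand, fixed to the table, 240 x 260 x 12 mm (x, y, z). Origin on the table right under the frame's hinge; its x axis points to the side to which the frame leans at the start (the plate spans x -160 to +80 mm), its y axis runs along the hinge, z up. Two lugs at y = +-105 mm carry the hinge. It stands turned by up to about 30 degrees.
- frame_hinge (a point): Middle of the frame's hinge axis, 30 mm above the table. The frame (0.85 kg) has two 16 mm square posts at y = +-90 mm, 200 mm tall from the hinge, a cross rail 120 mm above the hinge, the round top bar, and 150 mm above the hinge two cradle forks at y = +-90 mm that stick out 75 mm to -x, with 22 mm pins on their ends.
- frame (a joint): Tilt of the frame about its hinge, rad: 0 = upright, positive = leaning to the stand's +x, negative = tipping to -x (the kickstand's side). It starts at rest on its stop at +0.5. Let go beyond about +0.3 it falls back to the stop; from upright it tips to -x, to -0.14 where a lowered kickstand's foot meets the base plate (with the kickstand up, on to -0.6).
- top_bar (a point): Round steel top bar of the frame, 16 mm in diameter, 200 mm long along the stand's y axis, middle free to grip from above (posts 164 mm apart inside, cross rail 80 mm below). Point at its middle, 200 mm from the hinge axis in the frame's plane (230 mm above the table when upright, 206 mm at the start); turns with the frame.
- kickstand (a joint): Angle of the kickstand on the frame, rad: 0 = folded up parallel to the frame, leaning back with it under its own weight; it swings over to the stand's -x and down to its stop at 2.417 = fully down. Its centre is the leg straight up (0.5 at the frame's starting lean): past that it drops by itself and stays down, short of it, it falls back. Under 1 N at the foot turns it.
- kick_hub (a point): Pivot of the kickstand, in the middle of the frame's width: 120 mm from the hinge in the frame's plane and 30 mm in front of it (to the stand's -x when upright). The pivot axis is parallel to the hinge.
- kick_foot (a point): Centre of the kickstand's foot, a rubber crossbar 16 mm in diameter and 60 mm long along the stand's y axis, at the end of the steel leg (10 x 16 mm) 150 mm from the pivot. Folded up it stands about 280 mm above the table, above the top bar, with free room on all sides.
- bottle_a: Bystander: closed black bottle, 60 mm in diameter, 170 mm tall, beside the stand on its +y side; origin under its middle.
- bottle_b: Bystander: the same kind of bottle on the stand's -y side.
- tub: Bystander: white open tub, 100 mm in diameter, 70 mm tall, in front of the bottle on the stand's -y side; origin under its middle.
- cap: Bystander: a loose bottle cap, 30 mm in diameter, 20 mm tall, in front of the bottle on the +y side; origin under its middle.

How it is judged:
By the outcome, as a careful person would: the job done as asked, in the order asked, and still so for the second after the job is handed in, while the arm keeps its last pose, push and grip.
It also fails if it takes over 53 s, if anything falls off the work surface, if the arm or the gripper's body presses on something with over 40 N, if the wrist force passes 120 N, or if a joint passes its speed limit or range.

## Working session

There is one attempt and no reset: what is moved stays moved. The work goes in short steps, Python scripts to look and compute and a tool call to move; the robot and the scene stay as the last step left them, time stands still between calls to the robot, and variables do not carry over. Pictures are saved under pics/ and viewed, at most 10 in all, crops included, and the job is handed in when it is done.

Besides the shell and the picture viewer there is one more tool, called after "Call:" by a JSON object that holds its "fn" and its "kwargs". play_rows: Moves the arm, as the interface text tells. Its arguments: {"type":"object","properties":{"increments":{"type":"array"},"fingers":{"type":"number"},"squeeze":{"type":"number"}},"required":["increments"]}

```bash
mkdir -p pics; python3 - <<'E'
from rig import ctrl
import cv2,numpy as np
for n in("scene","top"):
    p,d=ctrl.camera(n); cv2.imwrite(f"pics/{n}0.png",p[...,::-1]); np.savez(f"/tmp/{n}0.npz",p=p,d=d)
    m=ctrl.camera_model(n);print(n,np.round(m["camera_matrix"],1).tolist(),np.round(m["pose"],3).tolist())
o=ctrl.get_obs();print(o)
E
```

```text
scene [[391.7, 0.0, 276.2], [0.0, 391.7, 214.4], [0.0, 0.0, 1.0]] [[0.763, 0.57, -0.304, 0.789], [0.646, -0.675, 0.357, -0.296], [-0.002, -0.469, -0.883, 0.971], [0.0, 0.0, 0.0, 1.0]]
top [[531.2, 0.0, 280.3], [0.0, 531.2, 209.0], [0.0, 0.0, 1.0]] [[-0.029, -0.998, 0.052, 0.442], [-1.0, 0.029, -0.011, 0.03], [0.009, -0.053, -0.999, 1.38], [0.0, 0.0, 0.0, 1.0]]
{'clock': 0.1, 'joints': array([-1.17685624,  0.32172935, -0.07009595,  1.45152904,  0.02260065,
        1.37079574, -0.0569286 ]), 'joint_velocities': array([ 0.00117692, -0.00198568, -0.00027565, -0.0038915 ,  0.00016275,
        0.00230073,  0.00142832]), 'joint_torque': array([-9.05743150e-05, -4.92572701e+01, -4.05872259e-01, -3.13397884e+01,
       -6.42561237e-02,  3.95350100e-02,  9.27158749e-05]), 'ee_pos': array([0.24089852, 0.60331706, 0.29129558]), 'tcp_rot': array([-1.13998105e-04,  1.88775636e-01,  9.82019887e-01, -8.29440737e-04]), 'ft_force': array([-0.88170568,  0.59990938,  0.53865511]), 'ft_torque': array([-0.03893036,  0.01279168, -0.01641334]), 'gripper_force': 0.0, 'gripper_width': 1.0002512887199113}
```

View pics/scene0.png

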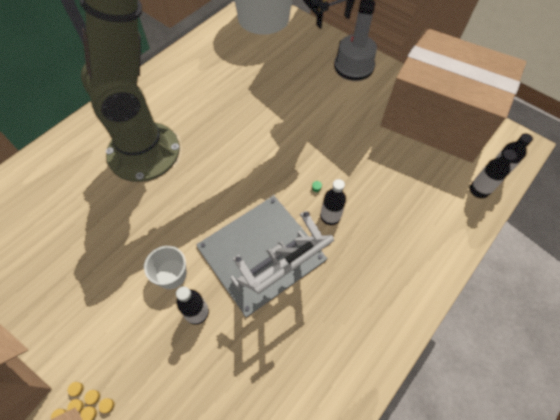

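View pics/top0.png

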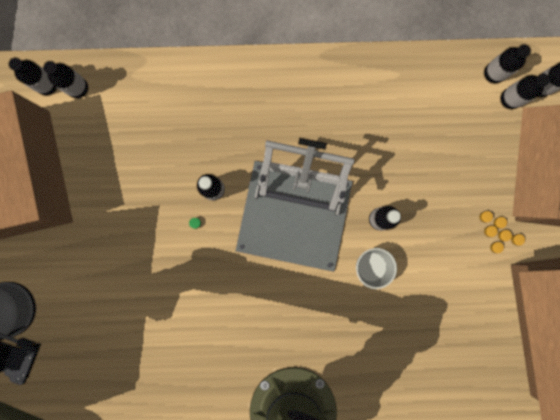

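Top view: plate's near corners are about (238,250) and (335,270), the top bar runs (267,146)–(352,160), and the black foot is at (313,143). The bottles are at (208,185) and (384,218), the tub at (377,268) and the cap at (195,223). The frame leans away from the robot.

```bash
cat > h.py <<'E'
import numpy as np,cv2
from rig import ctrl
from scipy.spatial.transform import Rotation as R
def cloud(n,d):
    m=ctrl.camera_model(n);K=np.array(m["camera_matrix"]);T=np.array(m["pose"])
    v,u=np.mgrid[:d.shape[0],:d.shape[1]]
    P=np.stack([(u-K[0,2])/K[0,0]*d,(v-K[1,2])/K[1,1]*d,d],-1)
    W=P@T[:3,:3].T+T[:3,3]; W[d<=0]=np.nan
    return W
def tool():
    o=ctrl.get_obs();q=o["tcp_rot"];return np.array(o["ee_pos"]),R.from_quat([q[1],q[2],q[3],q[0]])
E
python3 - <<'E'
from h import *
z=np.load("/tmp/top0.npz");d=z["d"];p=z["p"].astype(int);W=cloud("top",d)
reg=np.zeros(d.shape,bool);reg[130:280,230:365]=1
X=W[...,2]
pl=reg&(abs(X-.012)<.005)&(abs(p[...,0]-p[...,2])<30)
pl=cv2.morphologyEx(pl.astype(np.uint8),cv2.MORPH_OPEN,np.ones((3,3)))
r=cv2.minAreaRect(W[pl>0][:,:2].astype(np.float32)*1000);print("plate",r,cv2.boxPoints(r))
for lo,hi in((.2,.235),(.25,.31)):
    m=reg&(X>lo)&(X<hi)
    Q=W[m];print(lo,m.sum(),np.median(Q,0),Q.min(0),Q.max(0));r=cv2.minAreaRect(Q[:,:2].astype(np.float32)*1000);print(r)
for n,(u,v) in dict(a=(208,185),b=(390,217),tub=(377,268),cap=(195,223)).items(): print(n,W[v,u])
b=cv2.resize(z["p"][125:285,185:410,::-1],None,fx=3.5,fy=3.5,interpolation=cv2.INTER_CUBIC);cv2.imwrite("pics/c1.png",b)
E
```

```text
plate ((496.63580322265625, -19.305328369140625), (260.42425537109375, 237.357421875), 76.46025848388672) [[ 350.7702   -118.11354 ]
 [ 581.53094  -173.68361 ]
 [ 642.5014     79.502884]
 [ 411.74066   135.07295 ]]
0.2 809 [ 0.6199654  -0.04329926  0.21168503] [ 0.52033784 -0.14699402  0.2000567 ] [0.65855541 0.06271825 0.23484623]
((590.0440063476562, -41.09327697753906), (199.18777465820312, 98.10758209228516), 76.70674133300781)
0.25 287 [ 0.63261834 -0.05051476  0.28664815] [ 0.61324424 -0.0812025   0.25018695] [ 0.64846876 -0.02266523  0.29420262]
((629.1721801757812, -50.760711669921875), (59.14141845703125, 31.014755249023438), 78.80604553222656)
a [0.56585818 0.1805644  0.16783355]
b [ 0.48054422 -0.23339166  0.16768351]
tub [ 0.35509728 -0.22964027  0.0058495 ]
cap [0.48441858 0.23447407 0.01891235]
```

View pics/c1.png

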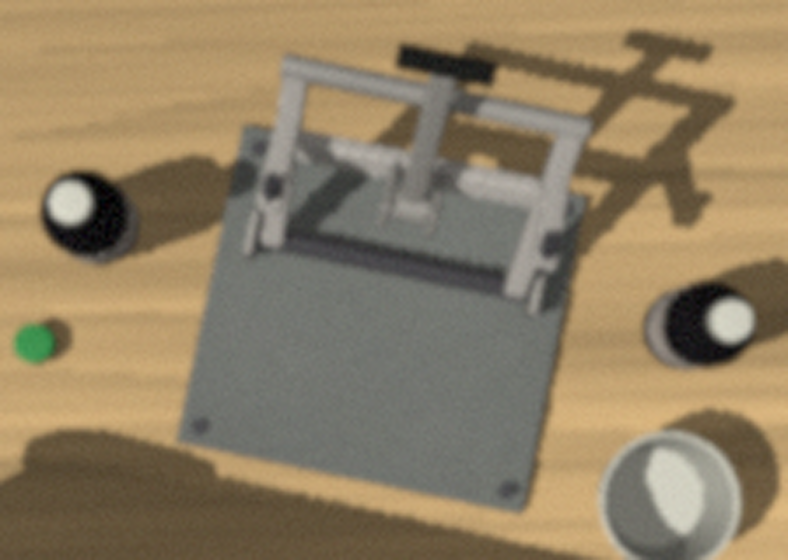

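Enlarged crop confirms the geometry: kickstand leg folded up, black foot at crop (445,64) just beyond the bar. Stand yaw is about -13.5°, origin about (0.5355,-0.029). Next I go behind the foot with closed fingers, staying high.

```bash
cat >> h.py <<'E'
O=np.array([.5355,-.0287,0]);YAW=np.deg2rad(-13.5)
S=R.from_euler('z',YAW)
def goal(x,z,y=0,pitch=0):
    "shift(mm)/turn to TCP at stand (x,y,z) mm; tool y along stand x, z down"
    T=S*R.from_matrix(np.array([[0,1,0],[1,0,0],[0,0,-1]]))*R.from_euler('x',pitch)
    p,r=tool();g=O+S.apply([x/1e3,y/1e3,z/1e3])
    print("goal",(x,y,z),"shift",r.inv().apply((g-p)*1e3).round(1),"turn",(r.inv()*T).as_rotvec().round(3))
E
python3 -c "
from h import *
goal(146,400)"
```

```text
goal (146, 0, 400) shift [-652.4 -456.9 -107.9] turn [-1.000e-03  1.000e-03  1.427e+00]
```

Call:
{"fn": "play_rows", "kwargs": {"increments": [[[-40,-28,-7],[0,0,0.13]],[[-80,-56,-14],[0,0,0.26]],[[-120,-84,-60],[0,0,0.39]],[[-160,-112,-80],[0,0,0.52]],[[-195,-137,-108],[0,0,0.65]]], "fingers": 1, "squeeze": 20}}

```text
clock: 0.6
ee_pos: [0.3626, 0.4167, 0.3901]
tcp_rot: [-0.0, 0.495, 0.869, -0.0]
ft_force: [0.8, 0.1, -0.3]
gripper_width: 0.628
gripper_force: 0.0
```

```bash
python3 -c "
from h import *
goal(146,400);print(ctrl.get_obs())"
```

```text
goal (146, 0, 400) shift [-573.1   26.    -9.7] turn [-0.001  0.001  0.771]
{'clock': 0.6, 'joints': array([-1.00406855,  0.08207679,  0.10880076,  1.54141125, -0.00884816,
        1.51948845, -0.35951894]), 'joint_velocities': array([ 0.35284536, -0.33224616,  0.37815273, -0.15206836, -0.00412135,
        0.47939237, -0.57559902]), 'joint_torque': array([ -2.44886152, -35.63025355,  -1.23083588, -30.95038533,
        -0.20676082,  -0.25865936,   0.61297232]), 'ee_pos': array([0.36259274, 0.41674323, 0.39005459]), 'tcp_rot': array([-3.79234206e-05,  4.94772362e-01,  8.69022501e-01, -4.48929247e-04]), 'ft_force': array([ 0.75894073,  0.06715494, -0.30939538]), 'ft_torque': array([-0.04161794, -0.05274748,  0.0857553 ]), 'gripper_force': 0.0, 'gripper_width': 0.6279759249513511}
```

Call:
{"fn": "play_rows", "kwargs": {"increments": [[[-45,2,-10],[0,0,0.12]],[[-90,4,-10],[0,0,0.24]],[[-135,6,-10],[0,0,0.36]],[[-180,8,-10],[0,0,0.48]],[[-225,10,-10],[0,0,0.6]]]}}

```text
clock: 1.1
ee_pos: [0.4869, 0.2292, 0.3995]
tcp_rot: [-0.0, 0.729, 0.684, -0.0]
ft_force: [0.5, 0.8, -0.3]
gripper_width: 0.175
gripper_force: 0.0
```

```bash
python3 -c "
from h import *
goal(146,400)"
```

```text
goal (146, 0, 400) shift [-279.2  208.7   -0.6] turn [-0.    -0.     0.172]
```

Call:
{"fn": "play_rows", "kwargs": {"increments": [[[-38,31,0],[0,0,0.06]],[[-80,60,0],[0,0,0.12]],[[-118,89,0],[0,0,0.172]],[[-156,118,0],[0,0,0.172]],[[-195,146,0],[0,0,0.172]]]}}

```text
clock: 1.6
ee_pos: [0.6213, 0.0262, 0.3994]
tcp_rot: [-0.0, 0.784, 0.621, -0.0]
ft_force: [0.2, 0.9, 0.7]
gripper_width: 0.006
gripper_force: 0.0
```

```bash
python3 -c "
from h import *
goal(146,400)"
```

```text
goal (146, 0, 400) shift [-73.8  75.   -0.7] turn [-0.    -0.     0.005]
```

Call:
{"fn": "play_rows", "kwargs": {"increments": [[[-22,22,0],[0,0,0]],[[-45,46,0],[0,0,0]],[[-65,66,0],[0,0,0]],[[-65,66,0],[0,0,0]],[[-65,66,0],[0,0,0]]]}}

```text
clock: 2.1
ee_pos: [0.6699, -0.0511, 0.3988]
tcp_rot: [-0.001, 0.784, 0.62, -0.001]
ft_force: [0.8, 0.2, 0.5]
gripper_width: 0.007
gripper_force: 0.0
```

```bash
python3 -c "
from h import *
goal(146,335)"
```

```text
goal (146, 0, 335) shift [-9.7 10.2 63.8] turn [-0.002  0.     0.003]
```

Call:
{"fn": "play_rows", "kwargs": {"increments": [[[-9,10,20],[0,0,0]],[[-9,10,45],[0,0,0]],[[-9,10,64],[0,0,0]],[[-9,10,64],[0,0,0]],[[-9,10,64],[0,0,0]]]}}

```text
clock: 2.6
ee_pos: [0.6776, -0.06, 0.3362]
tcp_rot: [-0.0, 0.783, 0.622, 0.0]
ft_force: [0.4, -0.3, 0.6]
gripper_width: 0.005
gripper_force: 0.0
```

```bash
python3 - <<'E'
from h import *
goal(146,335);goal(15,345)
p,d=ctrl.camera("scene");cv2.imwrite("pics/s2.png",cv2.resize(p[150:330,150:390,::-1],None,fx=3.2,fy=3.2))
E
```

```text
goal (146, 0, 335) shift [-2.7  0.5  1.2] turn [-0.    -0.001  0.007]
goal (15, 0, 345) shift [  -1.8 -130.5   -8.8] turn [-0.    -0.001  0.007]
```

View pics/s2.png

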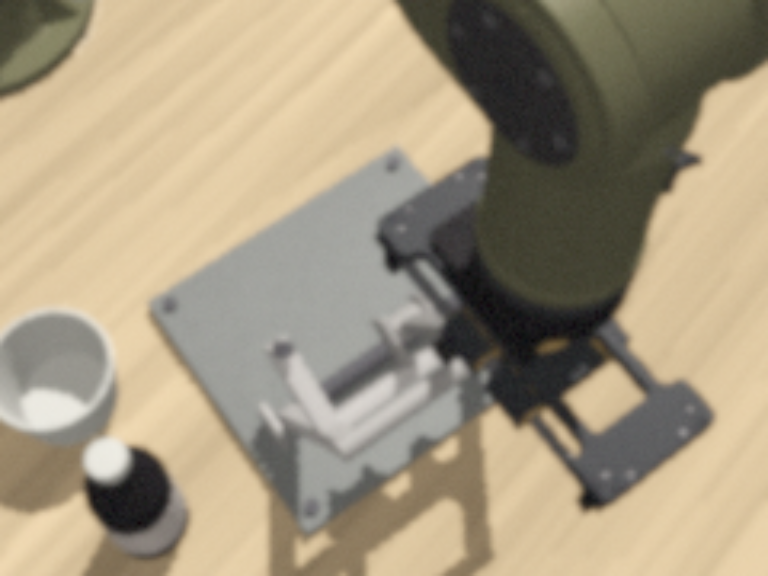

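Picture: gripper stands behind the bar at crop (540,370), the plate is clear and nothing is disturbed. Now pushing the foot.

Call:
{"fn": "play_rows", "kwargs": {"increments": [[[-2,-15,-1],[0,0,0]],[[-2,-30,-3],[0,0,0]],[[-2,-45,-5],[0,0,0]],[[-2,-60,-7],[0,0,0]],[[-2,-74,-9],[0,0,0]]]}}

```text
clock: 3.15
ee_pos: [0.6052, -0.0465, 0.3469]
tcp_rot: [0.001, 0.784, 0.621, 0.002]
ft_force: [1.0, -0.2, 1.3]
gripper_width: 0.005
gripper_force: 0.1
```

Call:
{"fn": "play_rows", "kwargs": {"increments": [[[0,-12,0],[0,0,0]],[[0,-24,0],[0,0,0]],[[0,-36,0],[0,0,0]],[[0,-46,0],[0,0,0]],[[0,-54,0],[0,0,0]]]}}

```text
clock: 3.65
ee_pos: [0.5518, -0.0342, 0.3447]
tcp_rot: [-0.0, 0.784, 0.621, 0.0]
ft_force: [0.0, 1.1, -0.6]
gripper_width: 0.007
gripper_force: 0.0
```

Call:
{"fn": "play_rows", "kwargs": {"increments": [[[0,0,-30],[0,0,0]],[[0,0,-60],[0,0,0]],[[0,30,-60],[0,0,0]],[[0,60,-60],[0,0,0]],[[0,80,-60],[0,0,0]]], "fingers": 0}}

```text
clock: 4.15
ee_pos: [0.6318, -0.0527, 0.4045]
tcp_rot: [0.0, 0.784, 0.621, 0.0]
ft_force: [-0.7, -0.9, -0.6]
gripper_width: 0.375
gripper_force: 0.0
```

```bash
python3 - <<'E'
from h import *
goal(96,320)
p,d=ctrl.camera("scene");cv2.imwrite("pics/s3.png",cv2.resize(p[150:330,150:390,::-1],None,fx=3.2,fy=3.2))
E
```

```text
goal (96, 0, 320) shift [ 0.9 -3.3 84.5] turn [0.001 0.    0.005]
```

View pics/s3.png

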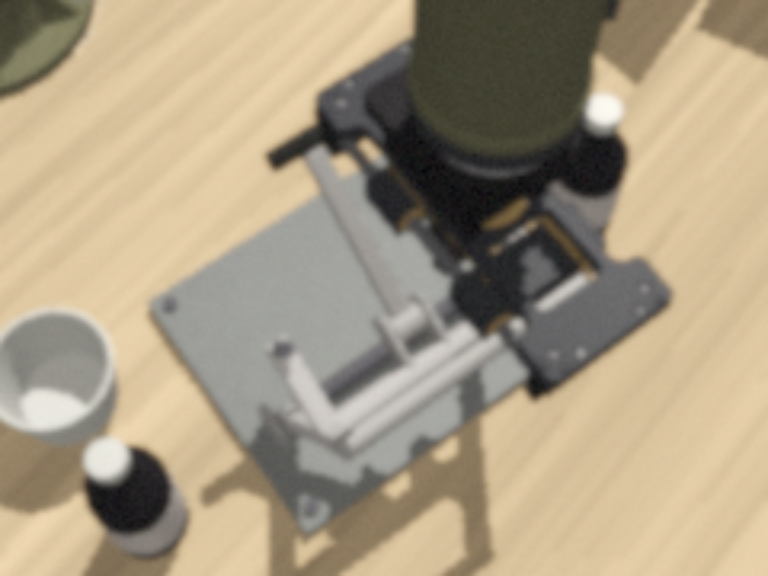

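Kickstand has gone over: foot at crop (295,150) on the robot side, frame still leaning back, bar at crop (350,440)–(515,335). I'll check that the foot is fully down and where the bar is.

```bash
python3 - <<'E'
from h import *
p,d=ctrl.camera("scene");W=cloud("scene",d)
L=S.inv().apply((W.reshape(-1,3)-O)).reshape(W.shape)*1e3
m=(abs(L[...,1])<40)&(L[...,0]<-70)&(L[...,0]>-170)&(L[...,2]>60)&(L[...,2]<200)&(p.max(-1)<70)
print("foot",m.sum(),np.median(L[m],0))
m=(L[...,1]<-40)&(L[...,1]>-85)&(L[...,2]>190)&(L[...,2]<225)&(p.min(-1)>90)&(L[...,0]>60)&(L[...,0]<130)
print("bar",m.sum(),np.median(L[m],0),L[m].min(0),L[m].max(0))
E
```

```text
foot 0 [nan nan nan]
bar 175 [ 97.53068167 -63.16908923 211.35313714] [ 79.63348335 -84.87512066 192.49673441] [104.24598567 -40.03448144 214.8971924 ]
  return _methods._mean(a, axis=axis, dtype=dtype,
  ret = um.true_divide(
```

```bash
python3 - <<'E'
from h import *
p,d=ctrl.camera("scene");W=cloud("scene",d)
L=S.inv().apply((W.reshape(-1,3)-O)).reshape(W.shape)*1e3
for v in range(190,203,2):
  print(v,[(L[v,u].round().tolist(),int(p[v,u].mean())) for u in (236,240,244,250,254)])
E
```

```text
190 [([-243.0, 56.0, -1.0], 201), ([-236.0, 66.0, -0.0], 177), ([-103.0, 10.0, 227.0], 77), ([-97.0, 22.0, 223.0], 32), ([26.0, -38.0, 443.0], 47)]
192 [([-238.0, 53.0, -2.0], 190), ([-106.0, 1.0, 224.0], 95), ([-100.0, 8.0, 225.0], 52), ([-94.0, 20.0, 221.0], 71), ([21.0, -36.0, 429.0], 27)]
194 [([-106.0, -9.0, 225.0], 125), ([-99.0, -3.0, 229.0], 51), ([-96.0, 5.0, 224.0], 41), ([-209.0, 82.0, -2.0], 150), ([20.0, -36.0, 421.0], 27)]
196 [([-101.0, -12.0, 226.0], 54), ([-96.0, -5.0, 227.0], 41), ([-94.0, 3.0, 221.0], 104), ([-201.0, 77.0, 1.0], 174), ([19.0, -36.0, 414.0], 22)]
198 [([-98.0, -15.0, 225.0], 39), ([-94.0, -7.0, 222.0], 73), ([-90.0, 1.0, 219.0], 169), ([-196.0, 74.0, 0.0], 183), ([21.0, -37.0, 410.0], 81)]
200 [([-95.0, -17.0, 222.0], 76), ([-207.0, 46.0, 2.0], 159), ([-86.0, -2.0, 218.0], 173), ([-192.0, 70.0, -2.0], 187), ([-185.0, 80.0, -2.0], 185)]
202 [([-210.0, 34.0, -2.0], 158), ([-202.0, 43.0, 1.0], 189), ([-84.0, -4.0, 214.0], 162), ([-79.0, 8.0, 210.0], 184), ([-178.0, 75.0, 1.0], 197)]
```

Foot is at z≈0.22, only part way (k≈1.6): it may still be dropping slowly. I'll let time pass while opening, and look again.

Call:
{"fn": "play_rows", "kwargs": {"increments": [[[0,0,0],[0,0,0]],[[0,0,0],[0,0,0]],[[0,0,0],[0,0,0]],[[0,0,0],[0,0,0]],[[0,0,0],[0,0,0]]]}}

```text
clock: 4.8
ee_pos: [0.6303, -0.0526, 0.405]
tcp_rot: [-0.0, 0.784, 0.621, 0.0]
ft_force: [0.5, 0.8, 0.6]
gripper_width: 0.952
gripper_force: 0.0
```

```bash
cat >> h.py <<'E'
def foot():
    p,d=ctrl.camera("scene");W=cloud("scene",d)
    L=S.inv().apply((W.reshape(-1,3)-O)).reshape(W.shape)*1e3
    x,y,z=L[...,0],L[...,1],L[...,2]
    m=(abs(y)<36)&(x<-60)&(x>-170)&(z>25)&(z<260)&(p.mean(-1)<90)
    print("foot",m.sum(),np.median(L[m],0).round(),"gripper w",ctrl.get_obs()["gripper_width"])
    return p
E
python3 - <<'E'
from h import *
foot();p=foot();cv2.imwrite("pics/s4.png",cv2.resize(p[150:330,150:390,::-1],None,fx=3.2,fy=3.2))
E
```

```text
foot 75 [-107.   -3.  105.] gripper w 0.9703087790354548
foot 77 [-107.   -4.  105.] gripper w 0.9811583506304472
```

View pics/s4.png

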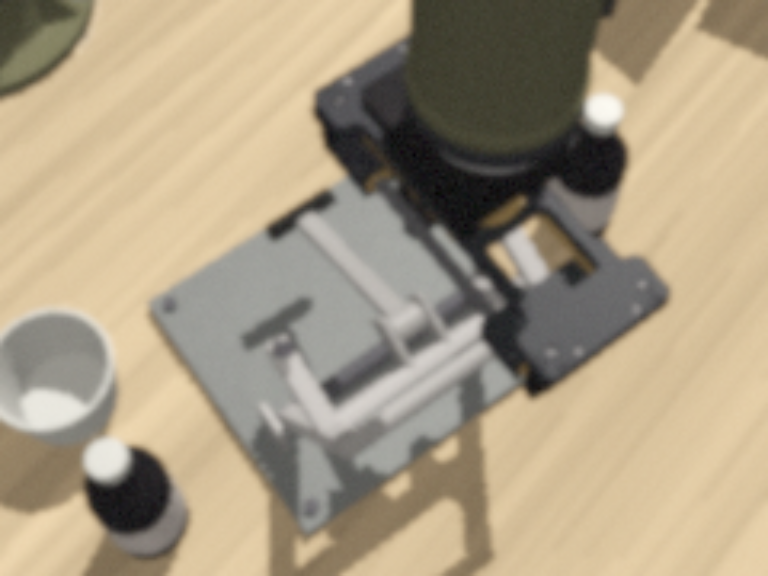

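Foot now at stand (-107, 99 high), crop (300,215): fully down (expected -110, 99). Fingers open above the bar at crop (480,330). Descend to grip.

```bash
python3 -c "
from h import *
goal(96,257)"
```

```text
goal (96, 0, 257) shift [  1.1  -1.9 147.8] turn [ 0.    -0.     0.005]
```

Call:
{"fn": "play_rows", "kwargs": {"increments": [[[1,-2,20],[0,0,0]],[[1,-2,45],[0,0,0]],[[1,-2,70],[0,0,0]],[[1,-2,90],[0,0,0]],[[1,-2,105],[0,0,0]]], "fingers": 0}}

```text
clock: 5.4
ee_pos: [0.6284, -0.0512, 0.2981]
tcp_rot: [-0.0, 0.784, 0.621, -0.001]
ft_force: [-0.1, -0.3, -0.1]
gripper_width: 1.0
gripper_force: 0.0
```

Call:
{"fn": "play_rows", "kwargs": {"increments": [[[0,0,12],[0,0,0]],[[0,0,25],[0,0,0]],[[0,0,36],[0,0,0]],[[0,0,42],[0,0,0]],[[0,0,42],[0,0,0]]]}}

```text
clock: 5.9
ee_pos: [0.6285, -0.0512, 0.2568]
tcp_rot: [-0.0, 0.784, 0.621, -0.0]
ft_force: [0.6, 0.8, 0.1]
gripper_width: 1.0
gripper_force: 0.0
```

Call:
{"fn": "play_rows", "kwargs": {"increments": [[[0,0,0],[0,0,0]],[[0,0,0],[0,0,0]],[[0,0,0],[0,0,0]],[[0,0,0],[0,0,0]],[[0,0,0],[0,0,0]]], "fingers": 1, "squeeze": 30}}

```text
clock: 6.4
ee_pos: [0.6289, -0.0513, 0.2579]
tcp_rot: [0.0, 0.784, 0.621, 0.0]
ft_force: [0.5, 0.7, -0.1]
gripper_width: 0.629
gripper_force: 0.0
```

Call:
{"fn": "play_rows", "kwargs": {"increments": [[[0,0,0],[0,0,0]],[[0,0,0],[0,0,0]],[[0,0,0],[0,0,0]],[[0,0,0],[0,0,0]],[[0,0,0],[0,0,0]]]}}

```text
clock: 6.9
ee_pos: [0.6285, -0.0512, 0.2576]
tcp_rot: [-0.0, 0.784, 0.621, -0.0]
ft_force: [-0.9, -0.8, 3.4]
gripper_width: 0.179
gripper_force: 30.5
```

```bash
python3 -c "
from h import *
for a in (.5,.4,.3,.2,.1,0): goal(200*np.sin(a),81+200*np.cos(a))"
```

```text
goal (np.float64(95.88510772084061), 0, np.float64(256.51651237807454)) shift [0.2 0.2 1.1] turn [-0.001 -0.     0.005]
goal (np.float64(77.88366846173011), 0, np.float64(265.212198800577)) shift [  0.3 -17.8  -7.6] turn [-0.001 -0.     0.005]
goal (np.float64(59.10404133226791), 0, np.float64(272.06729782512116)) shift [  0.3 -36.6 -14.4] turn [-0.001 -0.     0.005]
goal (np.float64(39.733866159012244), 0, np.float64(277.01331556824834)) shift [  0.4 -56.  -19.3] turn [-0.001 -0.     0.005]
goal (np.float64(19.96668332936563), 0, np.float64(280.0008330556052)) shift [  0.5 -75.7 -22.3] turn [-0.001 -0.     0.005]
goal (np.float64(0.0), 0, np.float64(281.0)) shift [  0.6 -95.7 -23.3] turn [-0.001 -0.     0.005]
```

Gripped (width 0.179·87 ≈ 15.6 mm = the bar). Swing along the arc, slowly.

Call:
{"fn": "play_rows", "kwargs": {"increments": [[[0,-9,-4.5],[0,0,0]],[[0,-18,-8.5],[0,0,0]],[[0,-27,-12],[0,0,0]],[[0,-36.5,-15.5],[0,0,0]],[[0,-46,-18],[0,0,0]]]}}

```text
clock: 7.4
ee_pos: [0.584, -0.0406, 0.2772]
tcp_rot: [0.001, 0.784, 0.621, 0.001]
ft_force: [4.1, -0.1, 5.8]
gripper_width: 0.173
gripper_force: 30.0
```

Call:
{"fn": "play_rows", "kwargs": {"increments": [[[0,-10,-2.5],[0,0,0]],[[0,-20,-4],[0,0,0]],[[0,-30,-5.3],[0,0,0]],[[0,-40,-6],[0,0,0]],[[0,-49.7,-6.4],[0,0,0]]]}}

```text
clock: 7.9
ee_pos: [0.5343, -0.0286, 0.2818]
tcp_rot: [-0.001, 0.784, 0.621, -0.0]
ft_force: [0.5, 1.5, -1.2]
gripper_width: 0.174
gripper_force: 30.0
```

Call:
{"fn": "play_rows", "kwargs": {"increments": [[[0,0,0],[0,0,0]],[[0,0,0],[0,0,0]],[[0,0,0],[0,0,0]],[[0,0,0],[0,0,0]],[[0,0,0],[0,0,0]]]}}

```text
clock: 8.4
ee_pos: [0.5357, -0.029, 0.2817]
tcp_rot: [-0.0, 0.784, 0.621, -0.0]
ft_force: [0.0, 3.2, 2.2]
gripper_width: 0.168
gripper_force: 30.0
```

```bash
python3 - <<'E'
from h import *
goal(0,281)
p=foot();cv2.imwrite("pics/s5.png",cv2.resize(p[150:330,150:390,::-1],None,fx=3.2,fy=3.2))
d=ctrl.camera("scene")[1];W=cloud("scene",d)
L=S.inv().apply((W.reshape(-1,3)-O)).reshape(W.shape)*1e3
x,y,z=L[...,0],L[...,1],L[...,2]
for s in(-1,1):
  for lo,hi in((60,100),(100,140),(150,190),(200,245)):
    m=(y*s>75)&(y*s<105)&(z>lo)&(z<hi)&(abs(x)<40)&(p.min(-1)>70)
    if m.sum(): print(s,lo,m.sum(),np.median(L[m],0).round(1),x[m].max().round(1))
m=(y<-40)&(y>-80)&(z>215)&(z<250)&(abs(x)<40)
print("bar",m.sum(),np.median(L[m],0),L[m].max(0))
E
```

```text
goal (0, 0, 281) shift [ 0.2 -0.2  0.7] turn [-0.001 -0.     0.005]
foot 50 [-127.  -12.   44.] gripper w 0.1707617492757525
-1 60 46 [  7.4 -90.3  79.5] 8.6
-1 100 51 [  7.6 -91.1 121. ] 8.7
-1 150 127 [ -4.  -90.3 182.6] 9.1
-1 200 136 [  5.5 -87.5 233.7] 9.4
1 150 98 [ -3.   87.5 183.5] 9.1
1 200 126 [  5.6  88.5 233.5] 9.4
bar 148 [  3.14968951 -60.20626599 235.98263051] [  8.50173311 -40.12811878 240.9555909 ]
```

View pics/s5.png

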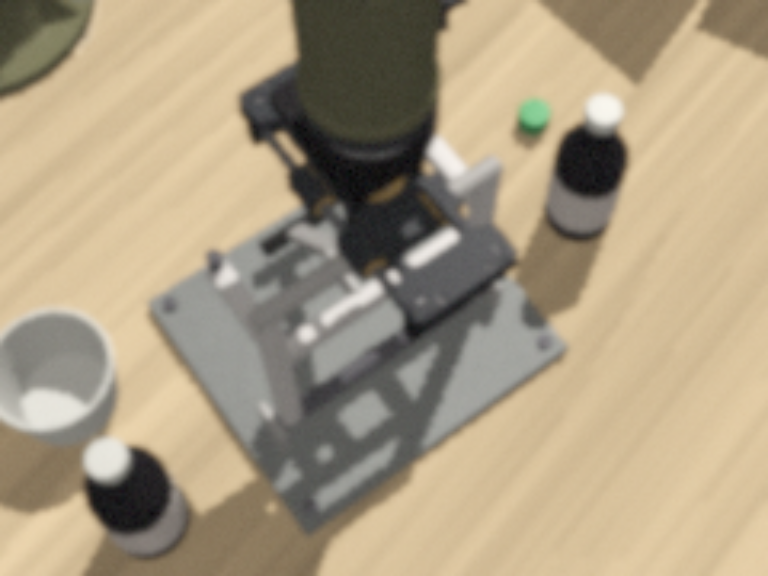

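Frame is upright: the post's rear face is at x≈7.5–9 mm all the way up. The bar is gripped at crop (390,280), the kickstand is down with its foot at crop (280,240), and bottles, tub and cap have not moved.

```bash
python3 -c "
from rig import ctrl
print(ctrl.sign_off())"
```

```text
the job is handed in; nothing more can be done
None
```

The job is handed in: the kickstand is fully down, the frame is upright to within about 0.01 rad, the gripper is still holding the top bar at 30 N, and the bottles, tub and cap were not touched (robot clock about 8.5 s).

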